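# Unhook the inky brush ledge and stand it in the wash tray

### The arm

A 6-joint arm with a two-finger parallel gripper is mounted at the origin on the work surface. World frame = base frame: x ahead of the robot, y to its left, z up, the work surface at z = 0. Lengths are in mm, angles in rad, forces in N, time in s.
With the tool pointing down it reaches from about 350 to 925 mm from the base axis. Payload 6.4 kg.
Tool frame: the origin (TCP) lies at the centre of the arm's flange, where the gripper is bolted on; the fingertips stand 199 mm ahead of it and the grasp point (between the pads) lies env.grasp_offset ahead of it (env.grasp_offset is the distance from the TCP to the grasp point, in mm); z points along the fingers, y is the direction in which the jaws open and shut (so a half turn about z gives the same grasp; the last joint's range is limited). The gripper opens to 94 mm and grips with 3 to 60 N. Pads are 16 mm wide; open, the fingers measure 119 mm over their backs; the gripper's body (75 mm by 177 mm) begins 78 mm behind the grasp point.
Start: joints at [-1.347, 0.245, 1.558, -0, 1.339, -0.174], TCP at [251.81, -599.256, 404.655] pointing down, gripper open.
Joint ranges: [-3.13, 3.13], [-1.02, 2.26], [0.13, 2.54], [-0.95, 4.09], [0.21, 2.88], [-2.74, 2.74]. Speed limits (rad/s): [2.57, 2.57, 3.14, 3.14, 3.14, 3.14].

### API

Orientations are given as a 3x3 rotation matrix whose columns are the frame's x, y, z axes.
In Python, from cell import env gives the robot as it stands.
- The arm moves only by the tool jog_arm, never from a script. Its argument "increments" is a list of rows, each a list of 7 numbers: the shift along the tool's x, y, z each as a share of 0.4 m, from -1 to 1, then the turn, a rotation vector about the tool's x, y, z each as a share of 1.5 rad, from -1 to 1, then the gripper command: -1 is shut, 1 is fully open, values between are in proportion. A call has exactly 10 rows; each row is the pose to reach, as a shift and turn from the pose measured when the call began, along the tool's axes at that moment; what a row does not reach only later rows make up. A row lasts 1/10 s, in which the tool goes at most 50 mm and 8.59 degrees, less where a joint would pass 70% of its speed; a pose out of reach is approached as far as the arm can. A call with a number of a shift or a turn outside -1 to 1 is refused whole. A call with a gripper value outside its range is refused whole. The fingers move at their own pace and stop on an object; "grip_force" is the grip in N (left out, the last holds). Time passes only in rows, so rows that repeat a pose let the fingers close, or fill a call up. It gives the time, the measured TCP pose, the force and the opening at its end, in the units of the state.
- env.get_state(): the state, without advancing time (a new reading comes with each control period).
- env.grab_frame(name): name is "scene" or "top" or "wrist"; returns the picture (420x560x3 uint8, blue, green, red); there is no depth.
- env.calibration(name): a dict with "fx", "fy", "cx", "cy" (pixels), "extrinsics" (4x4, takes a point from camera to world coordinates); the wrist camera has in their place "T_tool_cam" (4x4, takes a point from camera to tool coordinates, whose origin is the TCP and whose axes are the flange's). Camera axes: x right, y down, z forward; pixel columns grow to the right and rows downward; lengths in mm; the calibration is good to about 2 mm. A picture is of the moment at which its call begins: read the wrist's pose just before it. calibration takes no time and is no camera call.
- env.finish_job(): hands the job in, once; it reports no verdict.
The state is a dict: "time_s": time; "joints": joint angles; "dq": joint speeds; "effort": joint torques, N m; "ee_pos": TCP position; "tool_rot": TCP orientation; "force": force on the tool from outside, world axes, zero at the start; "wrist_torque": the same for the moment, N m; "finger_gap": finger opening in mm.
Only numpy, scipy, OpenCV 4.12 (cv2) and the standard library are available. Lean on these libraries where they do the work, as an engineer would, in place of code of your own. Each camera call takes 0.05 s, during which the arm holds its last target.

### The job

The red brush ledge with the ink stains needs washing. Slide it up until the wide ends of its keyholes are over the studs, take it off the stand, and set it down gently inside the white tray, standing upright on its foot beside the blue bowl. Leave the bamboo ledge hanging and do not disturb the bowl, the cup or the other things on the table.

Things in the scene. Friction and masses are not known exactly. Their poses are not given: they have to be found in the camera images.
- red_ledge: The part to take down: red L-shaped ledge with black trim and ink stains, 0.22 kg +-30 %. Back plate 110 wide (y), 8 thick (x -4 to 4), 130 high (z); at its bottom an 8 thick shelf runs out to x = 60, with a low rim up to z = 20. Origin: middle of the plate's underside; x points out over the shelf, z up. It hangs with 2 mm of play and may lean 3 degrees.
- red_ledge_keyhole (a point): Point midway between the red ledge's two through keyholes (y = +-35), at the height of their wide ends, z = 48. Each wide end is eight-sided, 24 across; a 10 wide slot goes up from it to z = 72. Hung, the slots' upper ends rest on the stud shanks. It must rise about 20 mm (16 to 24 will do) so that this point is level with the studs, then move along its +x to come off.
- red_ledge_grip (a point): Place to pinch the red ledge from above, across its 8 mm thickness (its x): mid-width, z = 114, 16 mm below the plate's top edge. The plate is plain and free on both faces above z = 80, where the stand's board ends while it hangs.
- red_ledge_foot (a point): Middle of the flat underside of the red ledge (28 mm in front of the body's origin); the underside is 64 (x -4 to +60) by 110 mm. Axes as the ledge's.
- bamboo_ledge: Bamboo-coloured ledge of the same shape, hanging beside the red one on the same stand (either may be on the left); it stays there. Origin and axes as the red ledge's.
- stand: Fixed wooden stand. Origin: middle of its base's underside; base 140 (x) by 320 (y) by 12 high. Upright board above it, 310 long, x -9 to 9, z = 102 to 162; end posts behind it at y = +-140 up to z = 172. A hung ledge has its origin at x = 14 or so, y = +70 or -70, z = 82 in this frame, its axes parallel to the stand's.
- stand_studs (a point): Middle of the row of four studs on the stand's +x face, z = 150, on the board's face (x = 9); axes as the stand's. Studs at y = -105, -35, 35, 105, pointing along +x: shank 8 in diameter, 10 long, then a brass head 16 in diameter, 4 thick, its outer face at x = 23 in the stand's frame.
- tray: White open tray, fixed, 180 (x) by 270 (y), rim 24 high, walls and floor 5 thick. Origin: middle of its underside; the inner floor is at z = 5. The blue bowl stands in its +y end, around y = +85; the rest, y = -130 to +40 or so, is free.
- bowl: Blue ceramic bowl, 70 in diameter, 40 high, standing loose in the tray. Origin: centre of its underside. Leave it.
- cup: White ceramic cup, 60 in diameter, 45 high, standing loose on the stand's base below the gap between the two ledges. Origin: centre of its underside. Leave it.
- paperweight: Loose dark bar, 30 by 180 by 18 high, on the table. Origin: centre of its underside, long axis y. Leave it.
- ink_box: Loose red and black box, 52 by 105 by 47 high, on the table. Origin: centre of its underside. Leave it.
- inkstone: Loose dark grey slab with a raised rim, 100 by 140 by 22 high, on the table. Origin: centre of its underside. Leave it.
Mind the look-alikes: they are no part of the job. Of the things shaped like the red_ledge, the red one is meant.

How it is judged (in metres and radians):
On the way, in this order (a step that is already met when the one before it is completed fails the run):
1. the red ledge is slid up on its studs, at least 12 mm above where it hung, still on them (z of red_ledge in the frame of stand above 0.094 m and x of red_ledge in the frame of stand between 0.002 and 0.024 m), for 0.05 s.
2. the red ledge is off the studs, clear in front of the stand's board (x of red_ledge in the frame of stand above 0.032 m), for 0.05 s.
At the end, for the whole second after the job is handed in: The red ledge stands at rest on the tray's floor: the middle of its underside within 4 mm of the floor's height and inside the tray (less than 100 mm from its middle), upright within 0.06 rad, let go. The bamboo ledge hangs within 15 mm and the bowl stands within 30 mm of where it was (z of red_ledge_foot in the frame of tray between 0.001 and 0.009 m and angle between red_ledge's own z axis and vertical below 0.06 rad and horizontal distance between red_ledge_foot and tray below 0.1 m and contact force between red_ledge and tray above 0.5 N and linear speed of red_ledge below 0.02 m/s and distance of bamboo_ledge from where it was at the start of the episode below 0.015 m and distance of bowl from where it was at the start of the episode below 0.03 m); the robot touches nothing.
It fails at once if the red ledge is dropped or banged into the tray (faster than 0.6 m/s close over its floor) (horizontal distance between red_ledge_foot and tray below 0.12 m and z of red_ledge_foot in the frame of tray below 0.03 m and linear speed of red_ledge above 0.6 m/s).
It fails at once if the bamboo ledge is moved from its place by more than 25 mm (distance of bamboo_ledge from where it was at the start of the episode above 0.025 m).
It fails at once if the bowl, cup, paperweight, ink box or inkstone is moved by more than 30 mm (distance of any of bowl, cup, paperweight, ink_box, inkstone from where it was at the start of the episode above 0.03 m).
It also fails if it takes over 45 s, if anything falls off the work surface, if the arm or the gripper's body presses on something with over 40 N, if the wrist force passes 120 N, or if a joint passes its speed limit or range.

## Working session

There is one attempt and no reset: what is moved stays moved. The work goes in short steps, Python scripts to look and compute and a tool call to move; the robot and the scene stay as the last step left them, time stands still between calls to the robot, and variables do not carry over. Pictures are saved under pics/ and viewed, and the job is handed in when it is done.

Besides the shell and the picture viewer there is one more tool, called after ">>>" by a JSON object that holds its "api" and its "payload". jog_arm: Moves the arm, as the interface text tells. Its arguments: {"type":"object","properties":{"increments":{"type":"array"},"grip_force":{"type":"number"}},"required":["increments"]}

```bash
mkdir -p pics; ls; python3 - <<'E'
from cell import env
import cv2,numpy as np
np.set_printoptions(precision=4,suppress=True)
s=env.get_state();print(s,env.grasp_offset)
for n in("scene","top","wrist"):
    print(n,env.calibration(n)); cv2.imwrite(f"pics/{n}0.png",env.grab_frame(n))
E
```

```text
pics
{'time_s': 0.0, 'joints': array([-1.3471,  0.2458,  1.559 ,  0.    ,  1.3387, -0.1741]), 'dq': array([-0.0008,  0.0007, -0.0001, -0.0004, -0.0011, -0.0004]), 'effort': array([ -0.0028, -41.584 , -31.4604,   0.0683,   0.0332,  -0.0001]), 'ee_pos': array([ 251.7517, -599.0272,  403.5942]), 'tool_rot': array([[ 0.9219,  0.3874, -0.0004],
       [ 0.3874, -0.9219,  0.0018],
       [ 0.0003, -0.0018, -1.    ]]), 'force': array([ 0.218 , -0.0965,  0.2776]), 'wrist_torque': array([ 0.0321, -0.0115,  0.0035]), 'finger_gap': 93.97157352393744} 180.4
scene {'fx': 409.462970721906, 'fy': 409.462970721906, 'cx': 276.97211042766526, 'cy': 208.2061311048095, 'extrinsics': array([[  -0.5059,    0.5467,   -0.6673, 1063.0773],
       [   0.8624,    0.3364,   -0.3782,  284.0656],
       [   0.0177,   -0.7668,   -0.6417,  613.5289],
       [   0.    ,    0.    ,    0.    ,    1.    ]])}
top {'fx': 445.74682139940467, 'fy': 445.74682139940467, 'cx': 274.83478669418736, 'cy': 215.99153996088376, 'extrinsics': array([[   0.0154,   -0.9898,    0.1418,  413.3235],
       [  -0.9998,   -0.0131,    0.017 ,   -2.5387],
       [  -0.015 ,   -0.142 ,   -0.9898, 1129.9057],
       [   0.    ,    0.    ,    0.    ,    1.    ]])}
wrist {'fx': 324.1272185778408, 'fy': 324.1272185778408, 'cx': 278.5538412739369, 'cy': 203.80474114847178, 'T_tool_cam': array([[ 0.    , -0.964 , -0.266 , 77.5122],
       [ 1.    , -0.0001,  0.0006, -0.434 ],
       [-0.0006, -0.266 ,  0.964 , 19.1059],
       [ 0.    ,  0.    ,  0.    ,  1.    ]])}
```

View pics/scene0.png

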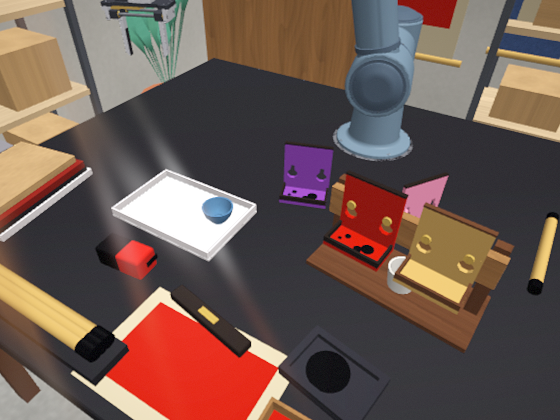

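View pics/top0.png

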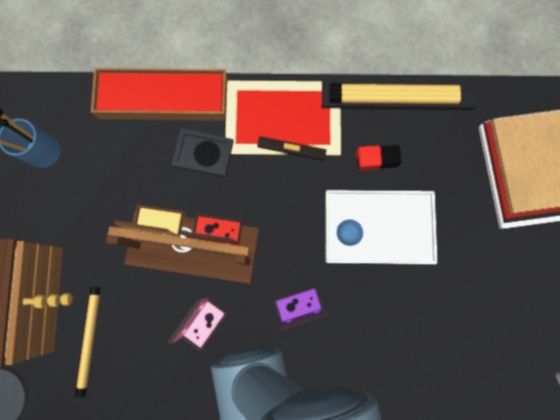

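View pics/wrist0.png

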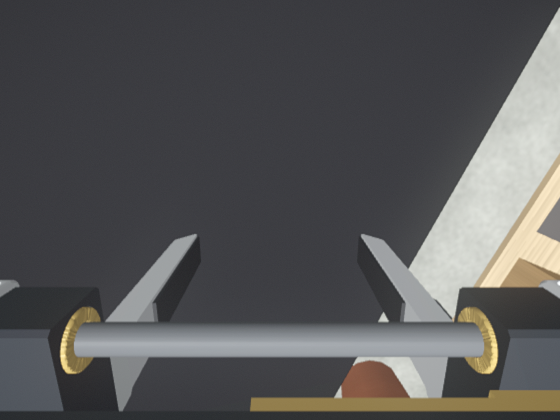

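The red ledge candidates are the stained red one at scene (366,222) / top (218,229), bamboo (446,255), purple (306,175) and pink (425,195). Only the first one is red with ink stains and hangs on the stand. I'll check it in an enlarged crop.

```bash
python3 - <<'E'
import cv2
a=cv2.imread("pics/scene0.png");b=cv2.imread("pics/top0.png")
cv2.imwrite("pics/c1.png",cv2.resize(a[160:345,290:520],None,fx=3.4,fy=3.2,interpolation=cv2.INTER_CUBIC)[:600,:800])
cv2.imwrite("pics/c2.png",cv2.resize(b[195:295,100:270],None,fx=4.5,fy=4.5,interpolation=cv2.INTER_CUBIC))
cv2.imwrite("pics/c3.png",cv2.resize(b[180:275,315:450],None,fx=5,fy=5,interpolation=cv2.INTER_CUBIC))
E
```

```text
(no output)
```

View pics/c1.png

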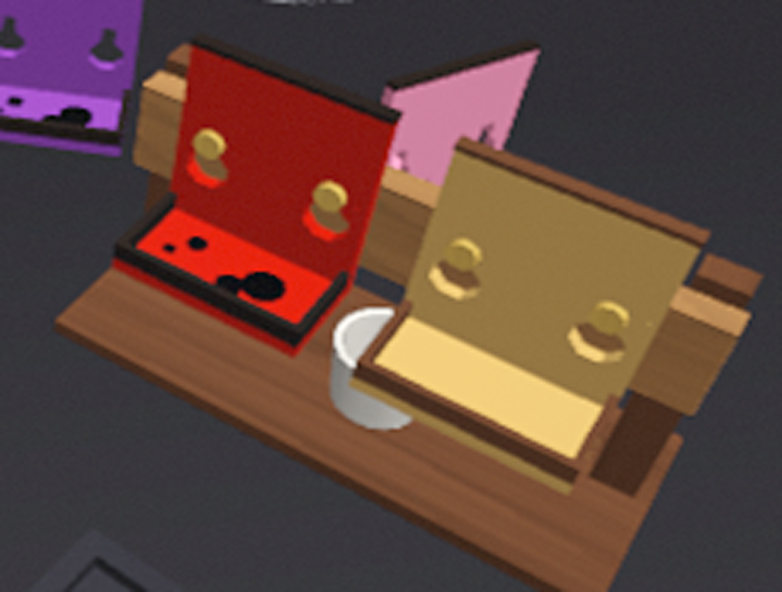

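View pics/c2.png

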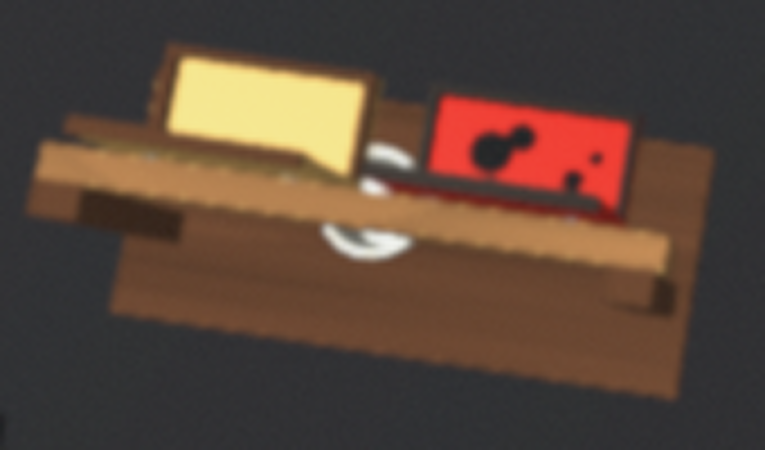

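View pics/c3.png

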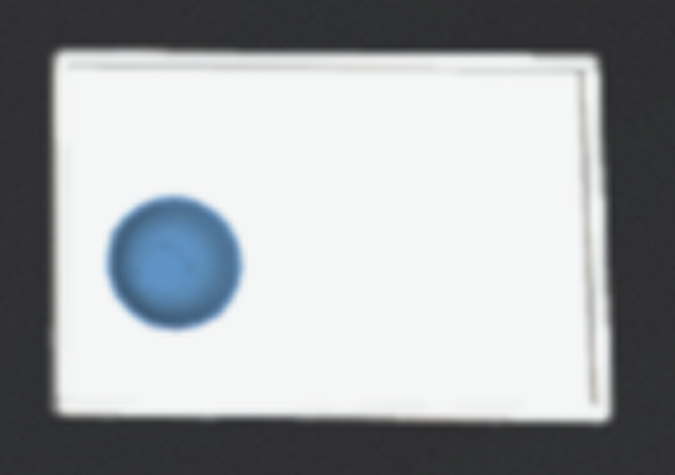

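```bash
cat > h.py <<'E'
import numpy as np
from scipy.optimize import least_squares
from scipy.spatial.transform import Rotation as R
from cell import env
np.set_printoptions(precision=2,suppress=True)
def cam(n):
    c=env.calibration(n);return c,np.linalg.inv(np.array(c["extrinsics"]))
def proj(n,P):
    c,T=cam(n);p=np.atleast_2d(P)@T[:3,:3].T+T[:3,3]
    return np.c_[c["fx"]*p[:,0]/p[:,2]+c["cx"],c["fy"]*p[:,1]/p[:,2]+c["cy"]]
def place(q,P): return R.from_euler('z',q[2]).apply(P)+np.array([q[0],q[1],0])
def fit(sets,q0):
    def f(q): return np.concatenate([(proj(n,place(q,np.array(P,float)))-U).ravel() for n,P,U in sets])
    r=least_squares(f,q0,loss='soft_l1',f_scale=1.0);return r.x,f(r.x).reshape(-1,2)
sc=lambda L:np.array(L)/[3.4,3.2]+[290,160]
tp=lambda L:np.array(L)/4.5+[100,195]
tr=lambda L:np.array(L)/5+[315,180]
E
python3 - <<'E'
from h import *
S=[("scene",[(70,-160,12),(23,-105,150),(23,-35,150),(23,35,150),(23,105,150),(9,155,162)],sc([(57,322),(209,144),(331,196),(466,251),(610,318),(747,318)])),
("top",[(-70,160,12),(-70,-160,12),(70,-160,12),(9,155,162),(9,-155,162),(-9,-155,162)],tp([(110,313),(677,398),(714,150),(45,142),(668,236),(665,268)]))]
q,r=fit(S,[400,150,-.1]);print("stand",q);print(r)
for i in range(2): print(S[i][0],fit([S[i]],q)[0])
T=[("top",[(90,135,24),(90,-135,24),(-90,-135,24),(-90,135,24)],tr([(55,50),(598,57),(610,420),(55,413)]))]
t,r=fit(T,[400,-200,0]);print("tray",t);print(r)
st=q
print("red top corners predicted (scene crop):")
P=place(st,np.array([(18,-125,212),(18,-15,212),(10,-125,212),(10,-15,212),(74,-125,82),(74,-15,82.)]))
print((proj("scene",P)-[290,160])*[3.4,3.2]); print((proj("top",P)-[100,195])*4.5)
E
```

```text
stand [493.37 226.33 106.69]
[[-0.67 -1.73]
 [-0.3  -0.16]
 [-0.36 -0.17]
 [-0.81  0.44]
 [ 0.03 -0.91]
 [-1.18  3.43]
 [-0.77  0.73]
 [-0.61 -0.29]
 [-0.74 -0.69]
 [-1.37  1.03]
 [-0.44 -0.51]
 [-0.99  0.6 ]]
scene [492.24 226.57 106.72]
top [494.15 224.3  106.68]
tray [ 548.53 -247.67   -0.  ]
[[ 0.42  0.45]
 [-0.54  0.36]
 [-0.36 -0.25]
 [ 0.49 -0.49]]
red top corners predicted (scene crop):
[[194.67  35.24]
 [398.45 114.32]
 [202.55  28.67]
 [405.41 106.66]
 [112.1  264.76]
 [295.82 354.74]]
[[596.26 197.4 ]
 [361.01 164.85]
 [593.62 214.62]
 [358.1  181.95]
 [639.19 115.04]
 [434.    86.96]]
```

```bash
cat >> h.py <<'E'
ST=np.array([493.4,226.3,-0.124]); TRAY=np.array([548.5,-247.7,0.])
def delta(p,yaw):
    """target TCP world, yaw of tool y; returns shares"""
    s=env.get_state();R0=np.array(s["tool_rot"]);y=np.array([np.cos(yaw),np.sin(yaw),0]);z=np.array([0,0,-1.]);Rt=np.c_[np.cross(y,z),y,z]
    d=R0.T@(np.array(p)-s["ee_pos"]);w=R.from_matrix(R0.T@Rt).as_rotvec()
    return np.round(d/400,4),np.round(w/1.5,4)
E
python3 - <<'E'
from h import *
g=place(ST,np.array([14,-70,196.]));print(g)
print(delta((g[0],g[1],490),ST[2]))
print(delta(((g[0]+252)/2,(g[1]-599)/2,490),ST[2]))
E
```

```text
[498.63 155.11 196.  ]
(array([ 1.3 , -1.5 , -0.21]), array([-0. , -0. , -0.7]))
(array([ 0.65, -0.75, -0.21]), array([-0. , -0. , -0.7]))
```

>>> {"api": "jog_arm", "payload": {"increments": [[0, 0, -0.12, 0, 0, 0, 1], [0.06, -0.07, -0.21, 0, 0, -0.09, 1], [0.13, -0.15, -0.21, 0, 0, -0.18, 1], [0.21, -0.24, -0.21, 0, 0, -0.27, 1], [0.29, -0.33, -0.21, 0, 0, -0.36, 1], [0.37, -0.42, -0.21, 0, 0, -0.45, 1], [0.45, -0.51, -0.21, 0, 0, -0.53, 1], [0.53, -0.6, -0.21, 0, 0, -0.6, 1], [0.6, -0.69, -0.21, 0, 0, -0.66, 1], [0.65, -0.75, -0.21, 0, 0, -0.7, 1]], "grip_force": 12}}

```text
time_s: 1.15
ee_pos: [375.4, -219.4, 488.1]
tool_rot: [[0.118, 0.993, -0.0], [0.993, -0.118, 0.002], [0.002, -0.0, -1.0]]
force: [-0.6, -0.1, 0.3]
finger_gap: 94.0
```

```bash
python3 - <<'E'
from h import *
np.set_printoptions(precision=4,suppress=True)
print(env.get_state()["ee_pos"],delta((498.6,155.1,480),ST[2]))
E
```

```text
[ 375.4211 -219.3504  488.1494] (array([0.9659, 0.195 , 0.0219]), array([-0.0002, -0.0011,  0.0036]))
```

>>> {"api": "jog_arm", "payload": {"increments": [[0.1, 0.02, 0, 0, 0, 0, 1], [0.21, 0.04, 0, 0, 0, 0, 1], [0.33, 0.06, 0.01, 0, 0, 0, 1], [0.45, 0.09, 0.02, 0, 0, 0, 1], [0.57, 0.115, 0.022, 0, 0, 0, 1], [0.69, 0.14, 0.022, 0, 0, 0.002, 1], [0.8, 0.16, 0.022, 0, 0, 0.0036, 1], [0.9, 0.182, 0.022, 0, 0, 0.0036, 1], [0.966, 0.195, 0.022, 0, 0, 0.0036, 1], [0.966, 0.195, 0.022, 0, 0, 0.0036, 1]]}}

```text
time_s: 2.15
ee_pos: [498.8, 157.5, 479.4]
tool_rot: [[0.119, 0.993, -0.001], [0.993, -0.119, 0.002], [0.002, -0.001, -1.0]]
force: [-0.4, -0.6, -0.3]
finger_gap: 94.0
```

```bash
python3 - <<'E'
from h import *
import cv2
s=env.get_state();im=env.grab_frame("wrist");cv2.imwrite("pics/w1.png",cv2.resize(im,(800,600)))
cv2.imwrite("pics/w1raw.png",im);np.savez("w1.npz",p=s["ee_pos"],R=s["tool_rot"]);print(s["ee_pos"],s["tool_rot"])
cv2.imwrite("pics/top1.png",env.grab_frame("top"))
E
```

```text
[498.77 157.5  479.37] [[ 0.12  0.99 -0.  ]
 [ 0.99 -0.12  0.  ]
 [ 0.   -0.   -1.  ]]
```

View pics/w1.png

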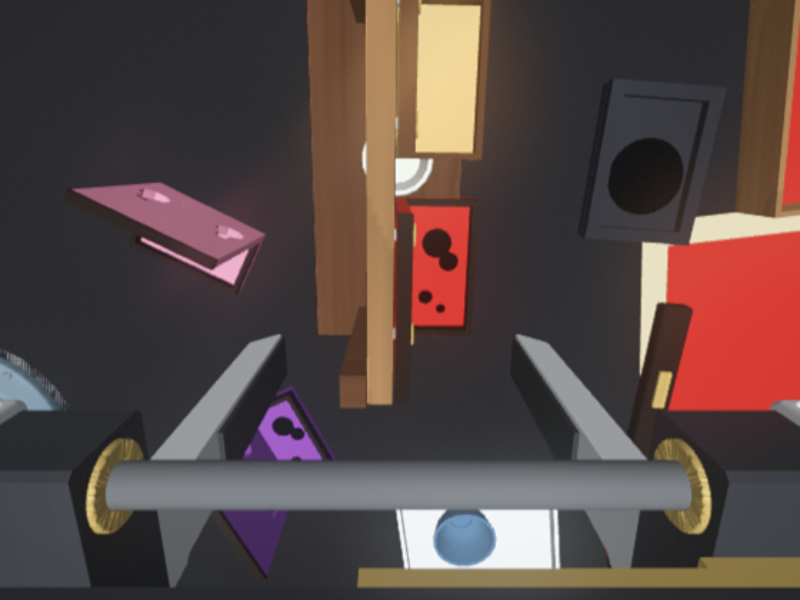

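The picture shows the red ledge's black top edge, about (404, 210–402), between the fingers and just right of the board (367–395). I'll enlarge it to measure.

```bash
python3 - <<'E'
import cv2
a=cv2.imread("pics/w1raw.png")
cv2.imwrite("pics/w1c.png",cv2.resize(a[125:300,225:355],None,fx=6,fy=3.4,interpolation=cv2.INTER_CUBIC))
E
```

```text
(no output)
```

View pics/w1c.png

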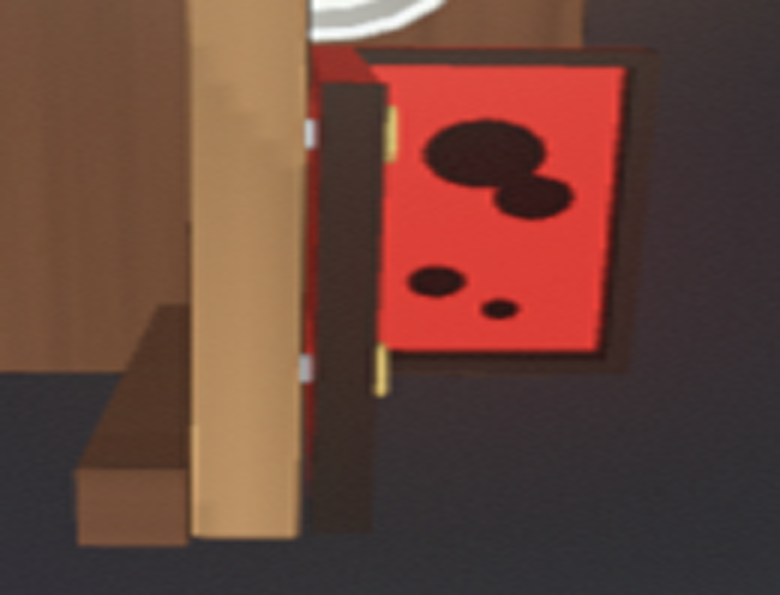

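```bash
cat >> h.py <<'E'
def wback(npz,uv,z):
    d=np.load(npz);c=env.calibration("wrist");T=np.array(c["T_tool_cam"]);uv=np.atleast_2d(uv)
    r=np.c_[(uv[:,0]-c["cx"])/c["fx"],(uv[:,1]-c["cy"])/c["fy"],np.ones(len(uv))]@(d["R"]@T[:3,:3]).T
    o=d["p"]+d["R"]@T[:3,3];return o+r*((z-o[2])/r[:,2])[:,None]
def tost(P): return R.from_euler('z',-ST[2]).apply(P-np.array([ST[0],ST[1],0]))
E
python3 - <<'E'
from h import *
f=lambda L:np.array(L)/[6,3.4]+[225,125]
for L,z in(([(320,82),(387,82),(305,530),(370,530)],211.5),([(308,0),(298,537),(190,537)],162),([(78,470),(187,470)],172)):
    P=wback("w1.npz",f(L),z);print(P,tost(P))
E
```

```text
[[504.5  209.87 211.5 ]
 [512.94 208.85 211.5 ]
 [489.07  99.66 211.5 ]
 [498.24  98.57 211.5 ]] [[  13.05  -14.93  211.5 ]
 [  21.55  -14.9   211.5 ]
 [  11.37 -126.2   211.5 ]
 [  20.6  -126.16  211.5 ]]
[[504.59 226.36 162.  ]
 [483.85  70.61 162.  ]
 [465.56  72.8  162.  ]] [[  11.1     1.45  162.  ]
 [   9.78 -155.68  162.  ]
 [  -8.64 -155.77  162.  ]]
[[451.89 101.47 172.  ]
 [469.42  99.37 172.  ]] [[ -25.76 -129.01  172.  ]
 [  -8.1  -128.92  172.  ]]
```

```bash
python3 - <<'E'
from h import *
np.set_printoptions(precision=4,suppress=True)
g=place(ST,np.array([15.7,-70.3,0]));print(g,delta((g[0],g[1],376.4),-.134),env.get_state()["force"])
E
```

```text
[500.2846 154.598    0.    ] (array([-0.0012,  0.0051,  0.2577]), array([-0.0008, -0.0006,  0.0074])) [-1.1008  0.4255 -0.8785]
```

>>> {"api": "jog_arm", "payload": {"increments": [[-0.0012, 0.0051, 0, -0.0008, -0.0006, 0.0074, 1], [-0.0012, 0.0051, 0.05, -0.0008, -0.0006, 0.0074, 1], [-0.0012, 0.0051, 0.1, -0.0008, -0.0006, 0.0074, 1], [-0.0012, 0.0051, 0.15, -0.0008, -0.0006, 0.0074, 1], [-0.0012, 0.0051, 0.2, -0.0008, -0.0006, 0.0074, 1], [-0.0012, 0.0051, 0.24, -0.0008, -0.0006, 0.0074, 1], [-0.0012, 0.0051, 0.2577, -0.0008, -0.0006, 0.0074, 1], [-0.0012, 0.0051, 0.2577, -0.0008, -0.0006, 0.0074, 0], [-0.0012, 0.0051, 0.2577, -0.0008, -0.0006, 0.0074, -0.4], [-0.0012, 0.0051, 0.2577, -0.0008, -0.0006, 0.0074, -0.6]], "grip_force": 12}}

```text
time_s: 3.25
ee_pos: [500.6, 154.4, 377.7]
tool_rot: [[0.134, 0.991, 0.002], [0.991, -0.134, 0.0], [0.0, 0.002, -1.0]]
force: [1.0, -0.7, 0.4]
finger_gap: 73.4
```

```bash
python3 - <<'E'
from h import *
import cv2
np.set_printoptions(precision=4,suppress=True)
s=env.get_state();im=env.grab_frame("wrist");cv2.imwrite("pics/w2.png",cv2.resize(im,(800,600)))
print(s["ee_pos"],s["force"],s["finger_gap"],delta((500.28,154.6,376.4),-.134))
E
```

```text
[500.6385 154.3878 377.6616] [ 1.038  -0.6879  0.4081] 73.40577692761298 (array([ 0.0002, -0.0008,  0.003 ]), array([ 0.0013, -0.0003, -0.0002]))
```

View pics/w2.png

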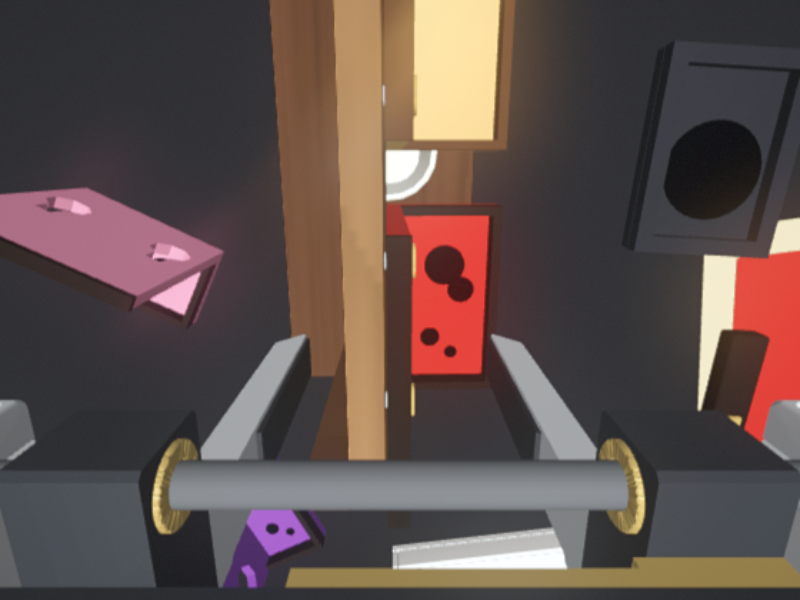

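The fingers, about (307) and (493), straddle the plate at (386–411), which is centred. Closing now.

>>> {"api": "jog_arm", "payload": {"increments": [[0, 0, 0.002, 0, 0, 0, -1], [0, 0, 0.002, 0, 0, 0, -1], [0, 0, 0.002, 0, 0, 0, -1], [0, 0, 0.002, 0, 0, 0, -1], [0, 0, 0.002, 0, 0, 0, -1], [0, 0, 0.002, 0, 0, 0, -1], [0, 0, 0.002, 0, 0, 0, -1], [0, 0, 0.002, 0, 0, 0, -1], [0, 0, 0.002, 0, 0, 0, -1], [0, 0, 0.002, 0, 0, 0, -1]], "grip_force": 15}}

```text
time_s: 4.3
ee_pos: [500.5, 154.5, 376.6]
tool_rot: [[0.134, 0.991, 0.001], [0.991, -0.134, 0.0], [0.0, 0.001, -1.0]]
force: [-1.1, 0.4, 0.2]
finger_gap: 8.0
```

>>> {"api": "jog_arm", "payload": {"increments": [[0, 0, 0, 0, 0, 0, -1], [0, 0, 0, 0, 0, 0, -1], [0, 0, -0.008, 0, 0, 0, -1], [0, 0, -0.016, 0, 0, 0, -1], [0, 0, -0.024, 0, 0, 0, -1], [0, 0, -0.032, 0, 0, 0, -1], [0, 0, -0.04, 0, 0, 0, -1], [0, 0, -0.047, 0, 0, 0, -1], [0, 0, -0.051, 0, 0, 0, -1], [0, 0, -0.051, 0, 0, 0, -1]], "grip_force": 35}}

```text
time_s: 5.3
ee_pos: [500.5, 154.5, 397.4]
tool_rot: [[0.134, 0.991, 0.002], [0.991, -0.134, 0.0], [0.001, 0.002, -1.0]]
force: [0.0, 1.0, -1.6]
finger_gap: 7.9
```

```bash
python3 - <<'E'
from h import *
import cv2
s=env.get_state();a=env.grab_frame("scene");print(s["ee_pos"],s["force"],s["wrist_torque"])
cv2.imwrite("pics/s3.png",cv2.resize(a[130:345,290:520],None,fx=3.4,fy=2.75,interpolation=cv2.INTER_CUBIC))
E
```

```text
[500.51 154.51 397.39] [ 0.02  1.02 -1.6 ] [-0.01 -0.06 -0.  ]
```

View pics/s3.png

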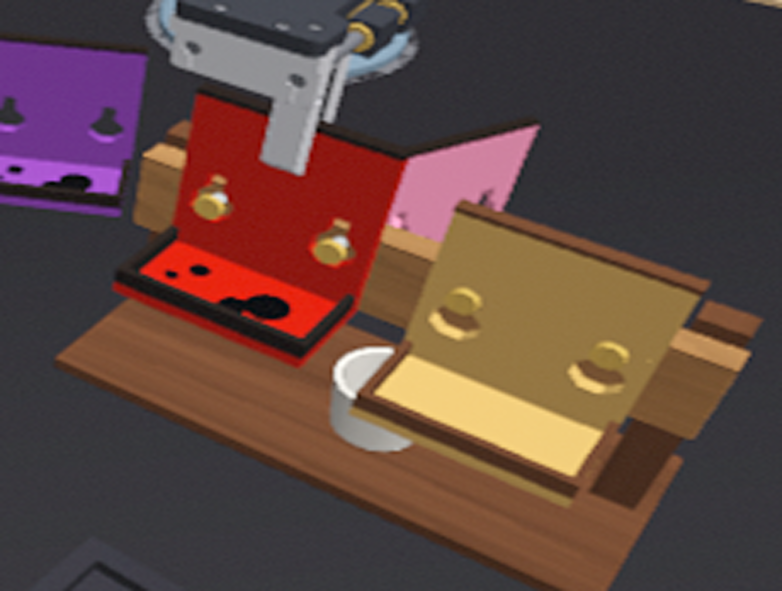

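The ledge rose about 21 mm and the stud heads, (212,205) and (333,250), sit in the wide ends. The wrist carries only the ledge's weight. Now I'll pull slowly along +x and watch the force.

>>> {"api": "jog_arm", "payload": {"increments": [[0, 0.006, 0, 0, 0, 0, -1], [0, 0.012, 0, 0, 0, 0, -1], [0, 0.018, 0, 0, 0, 0, -1], [0, 0.024, 0, 0, 0, 0, -1], [0, 0.03, 0, 0, 0, 0, -1], [0, 0.04, 0, 0, 0, 0, -1], [0, 0.05, 0, 0, 0, 0, -1], [0, 0.06, 0, 0, 0, 0, -1], [0, 0.07, 0, 0, 0, 0, -1], [0, 0.075, 0, 0, 0, 0, -1]]}}

```text
time_s: 6.35
ee_pos: [530.6, 150.4, 397.2]
tool_rot: [[0.134, 0.991, 0.001], [0.991, -0.134, 0.0], [0.0, 0.001, -1.0]]
force: [-1.2, -0.1, -1.5]
finger_gap: 7.7
```

```bash
python3 - <<'E'
from h import *
import cv2
s=env.get_state();a=env.grab_frame("scene");print(s["ee_pos"],s["force"],s["wrist_torque"])
cv2.imwrite("pics/s4.png",cv2.resize(a[130:345,290:520],None,fx=3.4,fy=2.75,interpolation=cv2.INTER_CUBIC))
E
```

```text
[530.6  150.42 397.18] [-1.16 -0.08 -1.51] [-0.05 -0.11 -0.03]
```

View pics/s4.png

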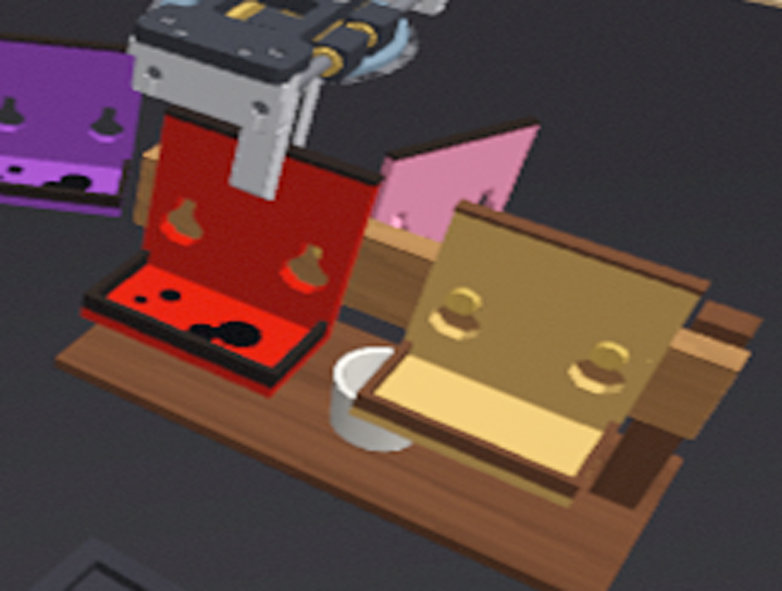

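The ledge is off the studs: the board shows through the keyholes and the bamboo ledge is unmoved. Next is the carry to the tray.

```bash
python3 - <<'E'
from h import *
np.set_printoptions(precision=4,suppress=True)
print(delta((570,145,410),-.134),delta((580,-80,420),-.06),delta((520.5,-287.7,380),0.))
E
```

```text
(array([-0.0001,  0.0993, -0.0319]), array([ 0.001 , -0.0003, -0.0003])) (array([-0.5542,  0.1995, -0.057 ]), array([ 0.001 , -0.0003, -0.0496])) (array([-1.0887,  0.1216,  0.0426]), array([ 0.001 , -0.0002, -0.0896]))
```

>>> {"api": "jog_arm", "payload": {"increments": [[0, 0.05, -0.01, 0, 0, 0, -1], [0, 0.1, -0.03, 0, 0, 0, -1], [-0.03, 0.12, -0.05, 0, 0, 0, -1], [-0.09, 0.14, -0.057, 0, 0, -0.005, -1], [-0.16, 0.15, -0.057, 0, 0, -0.01, -1], [-0.24, 0.16, -0.057, 0, 0, -0.02, -1], [-0.32, 0.17, -0.057, 0, 0, -0.03, -1], [-0.4, 0.18, -0.057, 0, 0, -0.04, -1], [-0.48, 0.19, -0.057, 0, 0, -0.045, -1], [-0.554, 0.2, -0.057, 0, 0, -0.05, -1]]}}

```text
time_s: 7.4
ee_pos: [579.5, -81.8, 420.3]
tool_rot: [[0.06, 0.998, 0.001], [0.998, -0.06, -0.0], [0.0, 0.001, -1.0]]
force: [-0.2, 0.2, -2.5]
finger_gap: 7.6
```

```bash
python3 - <<'E'
from h import *
np.set_printoptions(precision=4,suppress=True)
print(env.get_state()["finger_gap"],delta((520.5,-287.7,380),0.))
E
```

```text
7.643018595979713 (array([-0.5226, -0.1167,  0.1006]), array([ 0.001 ,  0.    , -0.0398]))
```

>>> {"api": "jog_arm", "payload": {"increments": [[-0.06, -0.01, 0, 0, 0, 0, -1], [-0.13, -0.02, 0, 0, 0, -0.01, -1], [-0.21, -0.04, 0, 0, 0, -0.02, -1], [-0.29, -0.06, 0, 0, 0, -0.03, -1], [-0.37, -0.08, 0, 0, 0, -0.035, -1], [-0.44, -0.1, 0, 0, 0, -0.04, -1], [-0.49, -0.11, 0.02, 0, 0, -0.04, -1], [-0.523, -0.117, 0.05, 0, 0, -0.04, -1], [-0.523, -0.117, 0.08, 0.001, 0, -0.04, -1], [-0.523, -0.117, 0.1, 0.001, 0, -0.04, -1]]}}

```text
time_s: 8.4
ee_pos: [520.0, -287.3, 378.3]
tool_rot: [[-0.0, 1.0, -0.002], [1.0, 0.0, 0.002], [0.002, -0.002, -1.0]]
force: [0.4, 0.2, -1.3]
finger_gap: 8.1
```

```bash
python3 - <<'E'
from h import *
import cv2
np.set_printoptions(precision=4,suppress=True)
s=env.get_state();a=env.grab_frame("scene");b=env.grab_frame("top");print(s["ee_pos"],s["force"],s["wrist_torque"],s["finger_gap"])
cv2.imwrite("pics/s5.png",cv2.resize(a[80:280,90:330],None,fx=3.2,fy=3,interpolation=cv2.INTER_CUBIC))
cv2.imwrite("pics/t5.png",cv2.resize(b[150:300,300:460],None,fx=4,fy=4,interpolation=cv2.INTER_CUBIC))
print(delta((520.5,-287.7,302),0.))
# expected appearance of upright ledge
o=np.array([s["ee_pos"][0],s["ee_pos"][1],s["ee_pos"][2]-294.6]);
P=o+np.array([(4,-55,130),(4,55,130),(60,-55,0),(60,55,0)]);print(((proj("scene",P)-[90,80])*[3.2,3]).round())
E
```

```text
[ 520.0352 -287.3285  378.2694] [ 0.4352  0.1587 -1.2648] [-0.0305 -0.0125 -0.0156] 8.068187281470205
(array([-0.0031,  0.0012,  0.1899]), array([-0.002 , -0.0019,  0.001 ]))
[[177.  98.]
 [308. 140.]
 [154. 291.]
 [277. 339.]]
```

View pics/s5.png

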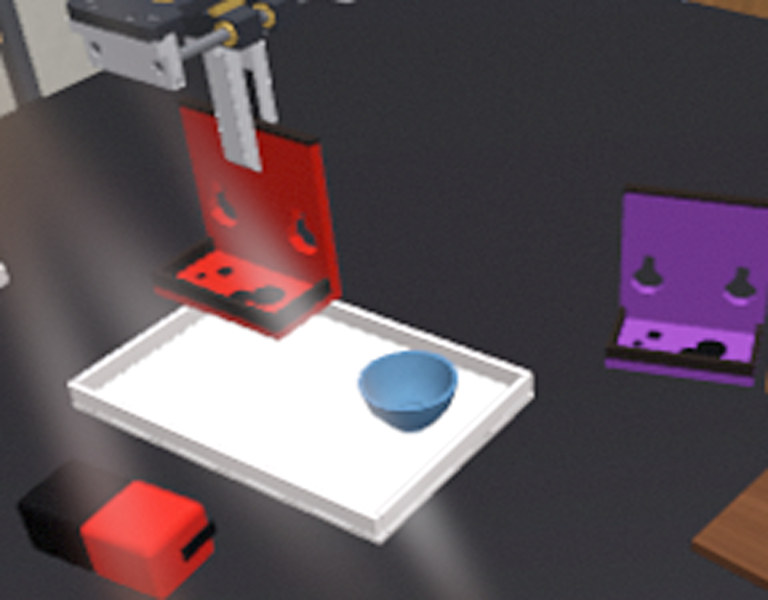

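View pics/t5.png

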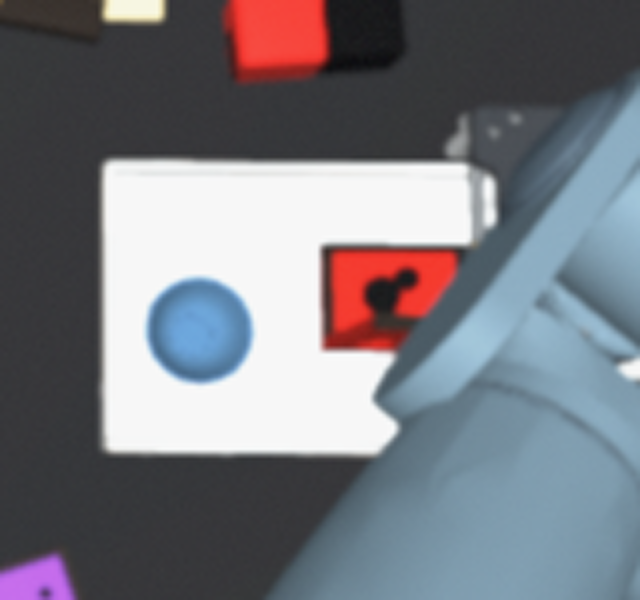

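Held upright above the free part of the tray, well clear of the bowl. I'll lower it slowly to just above the expected contact.

>>> {"api": "jog_arm", "payload": {"increments": [[-0.003, 0.001, 0.03, -0.002, -0.002, 0.001, -1], [-0.003, 0.001, 0.06, -0.002, -0.002, 0.001, -1], [-0.003, 0.001, 0.09, -0.002, -0.002, 0.001, -1], [-0.003, 0.001, 0.115, -0.002, -0.002, 0.001, -1], [-0.003, 0.001, 0.135, -0.002, -0.002, 0.001, -1], [-0.003, 0.001, 0.155, -0.002, -0.002, 0.001, -1], [-0.003, 0.001, 0.17, -0.002, -0.002, 0.001, -1], [-0.003, 0.001, 0.18, -0.002, -0.002, 0.001, -1], [-0.003, 0.001, 0.187, -0.002, -0.002, 0.001, -1], [-0.003, 0.001, 0.187, -0.002, -0.002, 0.001, -1]]}}

```text
time_s: 9.5
ee_pos: [520.4, -287.7, 302.9]
tool_rot: [[0.0, 1.0, -0.0], [1.0, -0.0, 0.0], [0.0, -0.0, -1.0]]
force: [-0.2, -0.1, -1.0]
finger_gap: 7.9
```

Now creep down 2 mm with a lighter grip.

>>> {"api": "jog_arm", "payload": {"increments": [[0, 0, 0.0005, 0, 0, 0, -1], [0, 0, 0.001, 0, 0, 0, -1], [0, 0, 0.0015, 0, 0, 0, -1], [0, 0, 0.002, 0, 0, 0, -1], [0, 0, 0.0025, 0, 0, 0, -1], [0, 0, 0.003, 0, 0, 0, -1], [0, 0, 0.0035, 0, 0, 0, -1], [0, 0, 0.004, 0, 0, 0, -1], [0, 0, 0.005, 0, 0, 0, -1], [0, 0, 0.005, 0, 0, 0, -1]], "grip_force": 15}}

```text
time_s: 10.5
ee_pos: [520.3, -287.7, 300.8]
tool_rot: [[0.0, 1.0, -0.0], [1.0, -0.0, 0.0], [0.0, -0.0, -1.0]]
force: [-0.1, 0.3, -1.5]
finger_gap: 8.0
```

```bash
python3 - <<'E'
from h import *
import cv2
s=env.get_state();a=env.grab_frame("scene");print(s["ee_pos"],s["force"],s["wrist_torque"],s["finger_gap"])
cv2.imwrite("pics/s6.png",cv2.resize(a[100:280,100:290],None,fx=4,fy=3.3,interpolation=cv2.INTER_CUBIC))
E
```

```text
[ 520.34 -287.67  300.84] [-0.13  0.29 -1.54] [ 0.01 -0.07  0.  ] 7.980126957138938
```

View pics/s6.png

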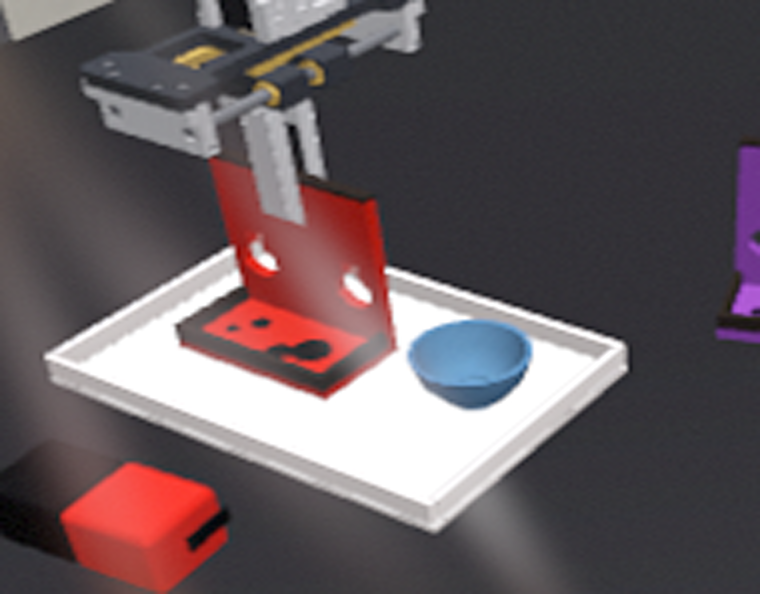

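Still carried (-1.5 N). It is in the tray and clear of the bowl, so I'll creep further.

>>> {"api": "jog_arm", "payload": {"increments": [[0, 0, 0.0005, 0, 0, 0, -1], [0, 0, 0.001, 0, 0, 0, -1], [0, 0, 0.0015, 0, 0, 0, -1], [0, 0, 0.002, 0, 0, 0, -1], [0, 0, 0.0025, 0, 0, 0, -1], [0, 0, 0.003, 0, 0, 0, -1], [0, 0, 0.0035, 0, 0, 0, -1], [0, 0, 0.004, 0, 0, 0, -1], [0, 0, 0.0045, 0, 0, 0, -1], [0, 0, 0.005, 0, 0, 0, -1]], "grip_force": 15}}

```text
time_s: 11.55
ee_pos: [520.4, -287.8, 299.7]
tool_rot: [[0.0, 1.0, -0.001], [1.0, -0.0, 0.0], [0.0, -0.001, -1.0]]
force: [-3.7, 1.4, 6.4]
finger_gap: 7.8
```

Contact at TCP z 299.7, matching the expected 299.6. I'll ease the grip first, then open gradually.

>>> {"api": "jog_arm", "payload": {"increments": [[0, 0, -0.0005, 0, 0, 0, -1], [0, 0, -0.001, 0, 0, 0, -1], [0, 0, -0.001, 0, 0, 0, -1], [0, 0, -0.001, 0, 0, 0, -0.8], [0, 0, -0.001, 0, 0, 0, -0.75], [0, 0, -0.001, 0, 0, 0, -0.7], [0, 0, -0.001, 0, 0, 0, -0.6], [0, 0, -0.001, 0, 0, 0, -0.4], [0, 0, -0.001, 0, 0, 0, -0.2], [0, 0, -0.001, 0, 0, 0, 0]], "grip_force": 3}}

```text
time_s: 12.55
ee_pos: [520.4, -287.7, 300.2]
tool_rot: [[-0.0, 1.0, -0.001], [1.0, 0.0, -0.0], [-0.0, -0.001, -1.0]]
force: [-0.5, -0.7, 0.1]
finger_gap: 39.2
```

```bash
python3 - <<'E'
from h import *
import cv2
s=env.get_state();a=env.grab_frame("scene");print(s["ee_pos"],s["force"],s["wrist_torque"],s["finger_gap"])
cv2.imwrite("pics/s7.png",cv2.resize(a[100:280,100:290],None,fx=4,fy=3.3,interpolation=cv2.INTER_CUBIC))
E
```

```text
[ 520.43 -287.74  300.17] [-0.55 -0.7   0.06] [-0.01 -0.12  0.02] 39.19579318523217
```

View pics/s7.png

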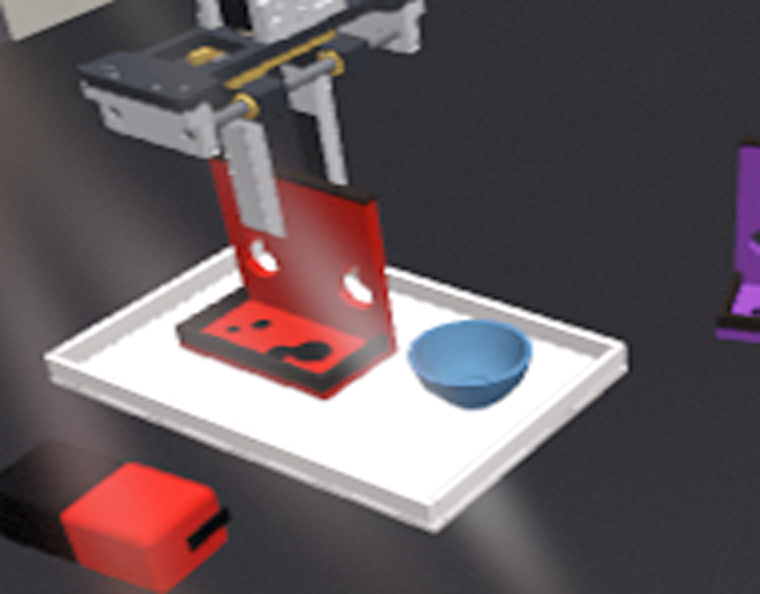

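The ledge stands on its own, with both fingers clear on either side. Retreating straight up.

>>> {"api": "jog_arm", "payload": {"increments": [[0, 0, 0, 0, 0, 0, 0.1], [0, 0, -0.03, 0, 0, 0, 0.1], [0, 0, -0.07, 0, 0, 0, 0.1], [0, 0, -0.12, 0, 0, 0, 0.1], [0, 0, -0.18, 0, 0, 0, 0.1], [0, 0, -0.25, 0, 0, 0, 0.1], [0, 0, -0.32, 0, 0, 0, 0.1], [0, 0, -0.37, 0, 0, 0, 0.1], [0, 0, -0.4, 0, 0, 0, 0.1], [0, 0, -0.4, 0, 0, 0, 0.1]]}}

```text
time_s: 13.6
ee_pos: [520.7, -287.8, 463.3]
tool_rot: [[-0.0, 1.0, 0.003], [1.0, 0.0, -0.003], [-0.003, 0.003, -1.0]]
force: [-0.6, 0.1, 0.5]
finger_gap: 51.8
```

```bash
python3 - <<'E'
from h import *
import cv2
s=env.get_state();a=env.grab_frame("scene");print(s["ee_pos"],s["force"],s["finger_gap"])
cv2.imwrite("pics/s8.png",a)
P=np.array([520.4,-287.7,5])+np.array([(4,-55,130),(4,55,130),(60,-55,0),(60,55,0)]);print(proj("scene",P).round(1))
cv2.imwrite("pics/s8c.png",cv2.resize(a[100:280,100:290],None,fx=4,fy=3.3,interpolation=cv2.INTER_CUBIC))
print(((proj("scene",P)-[100,100])*[4,3.3]).round())
E
```

```text
[ 520.65 -287.79  463.34] [-0.59  0.09  0.53] 51.75524621692025
[[151.7 145.5]
 [190.7 160. ]
 [144.5 204.7]
 [181.2 221.2]]
[[207. 150.]
 [363. 198.]
 [178. 346.]
 [325. 400.]]
```

View pics/s8.png

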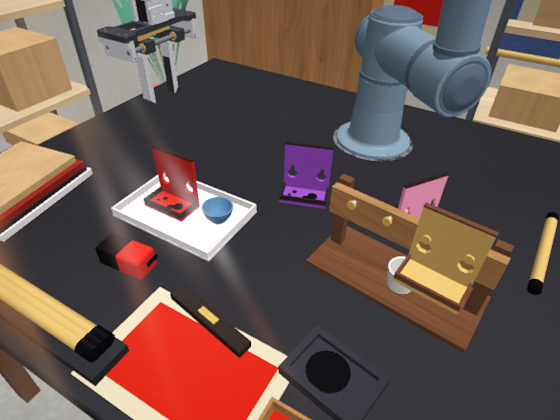

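View pics/s8c.png

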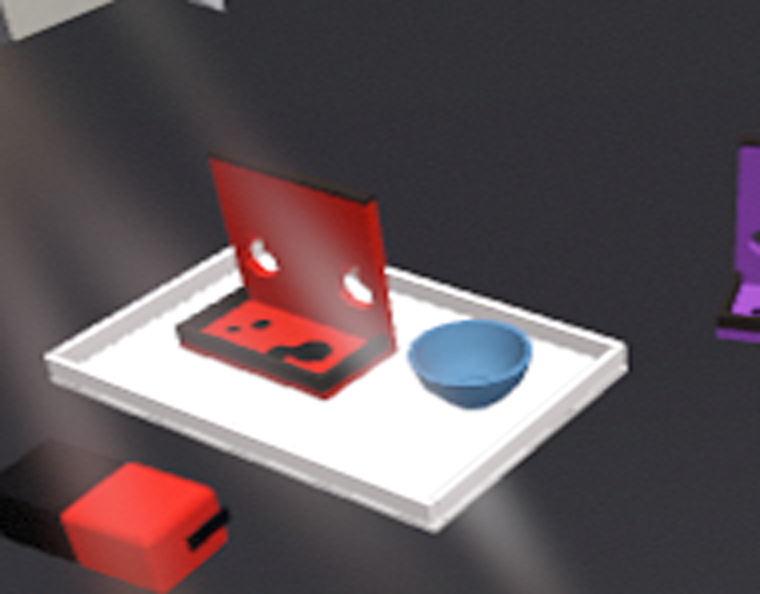

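The red ledge stands upright in the tray beside the bowl, at scene (175,185). Its edges fall within 1–4 px of the upright model. The bamboo ledge, cup, bowl and table items are where they were. Handing in.

```bash
python3 -c "
from cell import env
print(env.finish_job())"
```

```text
the job is handed in; nothing more can be done
None
```

I took the stained red ledge off the stand and stood it upright in the white tray beside the blue bowl, then handed the job in. The hand-in gives no verdict.

**What I did:** I gripped the plate from above, slid it up about 21 mm and drew it about 30 mm forward off the studs. I then lowered it slowly into the tray, with about 6 N of contact, let go, and backed the gripper straight up. The last reading was at 13.6 s of the 45 s allowed.

**Last checks:**
- **Height:** contact came at TCP height 299.7 mm, against 299.6 mm expected for the foot on the tray floor.
- **Upright and position:** by the gripper's position at release, the ledge's foot is about 40 mm from the tray's middle. In the scene picture its edges match an upright ledge within about 1–4 px.
- **Other things:** by eye, the bamboo ledge, bowl, cup and the table items had not moved.
- **Robot:** the gripper was clear of everything, and the wrist force was about zero.

One small disagreement: while the ledge was being carried, the picture suggested a slight lean of about 0.03 rad. I did not measure the lean separately after letting go, beyond the edge match above.

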